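Set out the goat's cheeses on the tasting board, freshest to oldest

ROBOT

A 6-joint arm with a two-finger parallel gripper is mounted at the origin on the work surface. World frame = base frame: x ahead of the robot, y to its left, z up, the work surface at z = 0. Lengths are in m, angles in rad, forces in N, time in s.
With the tool pointing down it reaches from about 0.225 to 0.875 m from the base axis. Payload 3.4 kg.
Tool frame: the origin (TCP) lies midway between the tips of the shut fingers; the grasp point (between the pads) lies 19 mm behind it; z points along the fingers, y is the line along which they close (so a half turn about z gives the same grasp; the last joint's range is limited). The gripper opens to 85 mm and grips with 20 to 120 N. Pads are 22 mm wide; open, the fingers measure 114 mm over their backs; the gripper's body (76 mm by 85 mm) begins 54 mm behind the grasp point. The pads swing forward as they close: fully open they stand 13 mm farther back than shut.
Start: joints at [-1.418, 0.276, 1.505, -0, 1.361, -0.121], TCP at [0.155, -0.554, 0.231] pointing down, gripper open.
Joint ranges: [-2.89, 2.89], [-0.75, 2.08], [0.22, 2.7], [-1.18, 4.32], [0.11, 2.71], [-2.7, 2.7]. Speed limits (rad/s): [2.57, 2.57, 3.14, 3.14, 3.14, 3.14].

INTERFACE

Orientations are given as a unit quaternion [w, x, y, z].
In Python, from rig import * gives the robot as it stands.
- The arm moves only by the tool apply_moves, never from a script. Its argument "steps" is one flat list of numbers, 4 for each row, row after row: the shift along the world's x, y, z in cm, then the turn about the world's z in degrees. A call has 1 to 8 rows; each row is the pose to reach, as a shift and turn from the pose commanded when the call began; what a row does not reach only later rows make up. A row lasts 1/12 s, in which the tool goes at most 41.7 mm and 7.16 degrees, less where a joint would pass 70% of its speed; a pose out of reach is approached as far as the arm can. A call with a gripper value outside its range is refused whole. "jaw" is the closure in counts, from 0 (fully open) to 255 (shut), set as the call begins (left out, the last holds). The fingers move at their own pace and stop on an object; "newtons" is the grip in N (left out, the last holds). Time passes only in rows, so rows that repeat a pose let the fingers close. It gives the time, the measured TCP pose, the force, the opening and the grip force at its end, in the units of the state.
- get_state(): the state, without advancing time (a new reading comes with each control period).
- get_image(name): name is "scene" or "side" or "wrist"; returns the picture (400x640x3 uint8, red, green, blue); there is no depth.
- calibration(name): a dict with "fx", "fy", "cx", "cy" (pixels), "k1" (the pictures are not rectified: a ray, as slopes to the right and down, at radius r is drawn at 1 + k1 r^2 times it, then the intrinsics apply), "xyz" and "rotation" of the camera in the world. Camera axes: x right, y up, looking along -z (the intrinsics and any distortion apply to the point x, -y, -z); pixel columns grow to the right and rows downward; lengths in m; the calibration is good to about 2 mm. A picture is of the moment at which its call begins: read the wrist's pose just before it. calibration takes no time and is no camera call; for the wrist camera it gives the pose at the moment of the call.
- sign_off(): hands the job in; it is judged then, once.
The state is a dict: "clock": time; "qpos": joint angles; "qd": joint speeds; "effort": joint torques, N m; "position": TCP position; "ee_rot": TCP orientation; "contact_force": force on the tool from outside, world axes, zero at the start; "moment": the same for the moment, N m; "width": finger opening in m; "gripper_force": force on a finger pad.
Only numpy, scipy, OpenCV 4.12 (cv2) and the standard library are available. Lean on these libraries where they do the work, as an engineer would, in place of code of your own. Each camera call takes 0.05 s, during which the arm holds its last target. There are 200 camera calls.

TASK

Set out the four small goat's cheeses on the slate tasting board in order of age, one in the middle of each paper round: the freshest (whitest, largest) on the round next to the honey jar, then each darker and smaller one in turn, so that the oldest (darkest) is on the round next to the fig jam jar. Stand each cheese flat on its base and leave both jars where they stand.

Things in the scene. Friction and masses are not known exactly. Their poses are not given: they have to be found in the camera images.
- cheese_fresh: Small drum-shaped goat's cheese, white (freshest; the palest and largest of the four). Diameter 64 mm (a little narrower at the top), 40 mm high, solid and firm, about 130 g, loose, standing on the counter (z = 0) at the start. Origin: centre of its underside; z axis up. Its neighbours on the counter (other cheeses, a wedge, a clear tub, a blue bowl, all under 46 mm high) stand at least 25 mm from it.
- cheese_young: Small drum-shaped goat's cheese, pale straw yellow (young; second palest, second largest of the four). Diameter 60 mm (a little narrower at the top), 36 mm high, solid and firm, about 100 g, loose, standing on the counter (z = 0) at the start. Origin: centre of its underside; z axis up. Its neighbours on the counter (other cheeses, a wedge, a clear tub, a blue bowl, all under 46 mm high) stand at least 25 mm from it.
- cheese_dry: Small drum-shaped goat's cheese, orange-brown (tan) (dry; second darkest, second smallest of the four). Diameter 55 mm (a little narrower at the top), 32 mm high, solid and firm, about 75 g, loose, standing on the counter (z = 0) at the start. Origin: centre of its underside; z axis up. Its neighbours on the counter (other cheeses, a wedge, a clear tub, a blue bowl, all under 46 mm high) stand at least 25 mm from it.
- cheese_aged: Small drum-shaped goat's cheese, very dark brown (oldest; the darkest and smallest of the four). Diameter 50 mm (a little narrower at the top), 28 mm high, solid and firm, about 55 g, loose, standing on the counter (z = 0) at the start. Origin: centre of its underside; z axis up. Its neighbours on the counter (other cheeses, a wedge, a clear tub, a blue bowl, all under 46 mm high) stand at least 25 mm from it.
- paper_1: Pale waxed-paper round, 74 mm across, 1 mm thick, at one end of the row (the lowest y). It is one of four alike, about 90 mm apart in a row along the dark slate tasting board (114 x 500 mm, fixed, its top 18 mm above the counter). Fixed. Origin: its centre, at the board's top, 18 mm above the counter, where the underside of a cheese comes to rest; x axis across the board, y axis along its length (z up).
- paper_2: Pale waxed-paper round, 74 mm across, 1 mm thick, second in the row. It is one of four alike, about 90 mm apart in a row along the dark slate tasting board (114 x 500 mm, fixed, its top 18 mm above the counter). Fixed. Origin: its centre, at the board's top, 18 mm above the counter, where the underside of a cheese comes to rest; x axis across the board, y axis along its length (z up).
- paper_3: Pale waxed-paper round, 74 mm across, 1 mm thick, third in the row. It is one of four alike, about 90 mm apart in a row along the dark slate tasting board (114 x 500 mm, fixed, its top 18 mm above the counter). Fixed. Origin: its centre, at the board's top, 18 mm above the counter, where the underside of a cheese comes to rest; x axis across the board, y axis along its length (z up).
- paper_4: Pale waxed-paper round, 74 mm across, 1 mm thick, at the other end of the row (the highest y). It is one of four alike, about 90 mm apart in a row along the dark slate tasting board (114 x 500 mm, fixed, its top 18 mm above the counter). Fixed. Origin: its centre, at the board's top, 18 mm above the counter, where the underside of a cheese comes to rest; x axis across the board, y axis along its length (z up).
- honey_jar: Honey jar: amber glass with a golden-yellow lid, 48 mm across, 45 mm high, loose, standing on one end of the tasting board about 80 mm beyond the centre of the last paper; the other jar stands at the other end, and which end is which varies. Origin: centre of its underside.
- fig_jar: Fig jam jar: dark purple-brown glass with a purple lid, 48 mm across, 45 mm high, loose, standing on one end of the tasting board about 80 mm beyond the centre of the last paper; the other jar stands at the other end, and which end is which varies. Origin: centre of its underside.
There are look-alikes about, which are no part of the job. Leave any green look-alike of the cheese_dry alone.

How it is judged:
By the outcome, as a careful person would: the job done as asked, in the order asked, and still so for the second after the job is handed in, with the robot touching nothing.
It also fails if it takes over 102 s, if anything falls off the work surface, if the arm or the gripper's body presses on something with over 40 N, if the wrist force passes 120 N, or if a joint passes its speed limit or range.

## Working session

There is one attempt and no reset: what is moved stays moved. The work goes in short steps, Python scripts to look and compute and a tool call to move; the robot and the scene stay as the last step left them, time stands still between calls to the robot, and variables do not carry over. Pictures are saved under pics/ and viewed, at most 17 in all, crops included, and the job is handed in when it is done.

Besides the shell and the picture viewer there is one more tool, called after ">>>" as name(argument=value, ...) on one line, values as JSON. apply_moves: Moves the arm, as the interface text tells. Its arguments: {"type":"object","properties":{"steps":{"type":"array","items":{"type":"number"}},"jaw":{"type":"number"},"newtons":{"type":"number"}},"required":["steps"]}

```bash
mkdir -p pics; ls
cat > h.py <<'E'
from rig import *
import numpy as np, cv2
def snap(n,f):
    im=get_image(n); cv2.imwrite('pics/'+f,im[:,:,::-1]); return im
def p2w(n,u,v,z,c=None):
    c=c or calibration(n)
    d=np.array([(u-c['cx'])/c['fx'],(v-c['cy'])/c['fy']]); s=d.copy()
    for _ in range(20): s=d/(1+c['k1']*(s@s))
    R=np.array(c['rotation']).reshape(3,3); r=R@np.array([s[0],-s[1],-1]); o=np.array(c['xyz'])
    return o+r*(z-o[2])/r[2]
E
python3 - <<'E'
from h import *
snap('scene','s1.png');snap('side','d1.png')
for n in('scene','side'):print(calibration(n))
print(get_state())
E
```

```text
pics
{'fx': 426.5466289603271, 'fy': 426.5466289603271, 'cx': 313.3449907789008, 'cy': 193.50657953976602, 'k1': -0.07937089773631537, 'xyz': array([ 1.13147355, -0.42878572,  0.83711754]), 'rotation': array([0.84620265, 0.31661124, 0.14938591, 0.40172409])}
{'fx': 405.05299851861355, 'fy': 405.05299851861355, 'cx': 314.73165826054645, 'cy': 205.1841973000332, 'k1': -0.001024960255769808, 'xyz': array([0.08789572, 0.84961669, 0.78625523]), 'rotation': array([-0.23960098, -0.12882514,  0.42321868,  0.86422301])}
{'clock': 0.1, 'qpos': array([-1.41801274e+00,  2.76527492e-01,  1.50601240e+00,  1.87326121e-05,
        1.36070331e+00, -1.21007753e-01]), 'qd': array([ 1.74124637e-04, -1.46731372e-03, -3.97760727e-03, -1.79020376e-03,
       -1.67960545e-03, -7.86768016e-05]), 'effort': array([ 1.71119271e-03, -4.17699230e+01, -2.46404493e+01, -2.65147755e-04,
        5.82951237e-03, -9.33542992e-06]), 'position': array([ 0.15539483, -0.55311171,  0.23052631]), 'ee_rot': array([-8.25315802e-04,  9.90644342e-01,  1.36466500e-01, -3.95375509e-06]), 'contact_force': array([ 0.95735824, -0.11073929, -0.24482191]), 'moment': array([ 0.026843  , -0.02438302,  0.05452138]), 'gripper_force': 0.0, 'width': 0.08540996284632027}
```

View pics/s1.png

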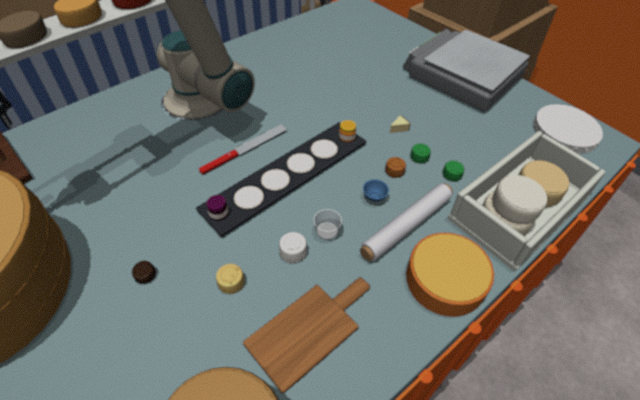

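View pics/d1.png

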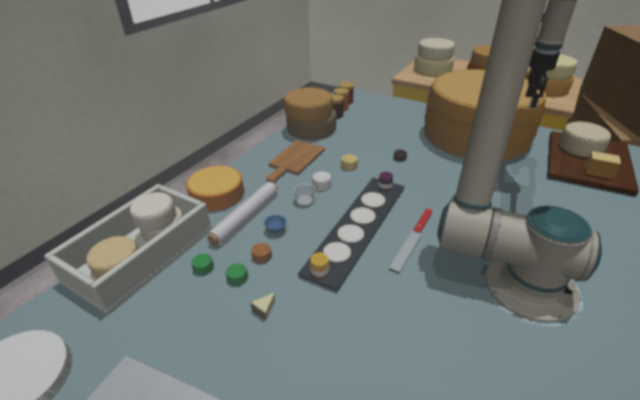

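The scene view shows fig jar (217,205) and honey jar (347,130), with papers at (249,197), (276,180), (301,163) and (324,149). The cheeses are fresh (293,246), young (230,278), dry (396,167) and aged (144,272). The side view agrees: honey jar (320,262), fig jar (386,178), and cheeses at (321,181), (349,161), (261,252) and (400,155).

```bash
sed -i 's/R=np.array(c\[.rotation.\]).reshape(3,3)/q=np.array(c["rotation"]); R=Rotation.from_quat(q[[1,2,3,0]]).as_matrix()/; 2a from scipy.spatial.transform import Rotation' h.py
cat >> h.py <<'E'
def blob(im,u,v,bg=None,w=28):
    """centroid of the seed's component: pixels differing from the local background (patch border median)"""
    y0,x0=max(v-w,0),max(u-w,0); p=cv2.cvtColor(im[y0:v+w,x0:u+w],cv2.COLOR_RGB2LAB).astype(float)
    s=np.median(p[v-y0-2:v-y0+3,u-x0-2:u-x0+3].reshape(-1,3),0)
    b=np.median(np.r_[p[0],p[-1],p[:,0],p[:,-1]],0) if bg is None else np.array(bg,float)
    k=np.abs(p-b)*[.6,1,1]; m=(k.sum(-1)>.35*(np.abs(s-b)*[.6,1,1]).sum()).astype(np.uint8)
    _,L,st,c=cv2.connectedComponentsWithStats(m,connectivity=4); i=L[v-y0,u-x0]
    return c[i]+[x0,y0],st[i]
E
python3 - <<'E'
from h import *
a=cv2.imread('pics/s1.png')[:,:,::-1].copy();d=cv2.imread('pics/d1.png')[:,:,::-1].copy()
S=dict(fresh=((293,246),(321,181),.020),young=((230,278),(349,161),.018),dry=((396,167),(261,252),.016),aged=((144,272),(400,155),.014))
for k,(s,t,z) in S.items():
    for n,im,q in(('scene',a,s),('side',d,t)):
        c,st=blob(im,*q); print(k,n,c.round(1),st,p2w(n,*c,z).round(4))
P=[((249,197),(373,200)),((276,180),(363,215)),((301,163),(351,232)),((324,149),(337,252))]
for s,t in P:
    for n,im,q in(('scene',a,s),('side',d,t)):
        c,st=blob(im,*q,w=20); print(n,c.round(1),st,p2w(n,*c,.019).round(4))
for n,t in(('honey',((347,130),(320,262))),('fig',((217,205),(386,178)))):print(n,[p2w(m,*q,.025).round(3) for m,q in zip(('scene','side'),t)])
for n,t in(('tub',((327,225),(305,195))),('bowl',((375,191),(275,226)))):print(n,[p2w(m,*q,.02).round(3) for m,q in zip(('scene','side'),t)])
E
```

```text
fresh scene [293.  247.5] [ 14  14  31  32 756] [ 0.6799 -0.1183  0.02  ]
fresh side [313.6 189.5] [  0  18  39  38 658] [ 0.671 -0.064  0.02 ]
young scene [230.4 278.6] [ 14  13  31  32 742] [ 0.6571 -0.2731  0.018 ]
young side [348.6 162.2] [ 19  21  18  18 270] [ 0.6523 -0.2738  0.018 ]
dry scene [395.1 167.1] [ 17  18  21  21 371] [0.6462 0.2548 0.016 ]
dry side [260.9 253.2] [ 18  19  21  22 383] [0.6408 0.2579 0.016 ]
aged scene [144.  272.1] [ 16  16  26  24 463] [ 0.5196 -0.4155  0.014 ]
aged side [399.6 155.3] [ 21  22  14  13 153] [ 0.5144 -0.4163  0.014 ]
scene [248.2 196.8] [  4   8  31  24 565] [ 0.4864 -0.1129  0.019 ]
side [374.  200.7] [   0    0   40   40 1319] [ 0.4751 -0.1081  0.019 ]
scene [275.9 180. ] [   0    0   40   40 1401] [ 0.4837 -0.0245  0.019 ]
side [363.6 215.5] [   0    0   40   40 1371] [ 0.4708 -0.0251  0.019 ]
scene [301.2 163.5] [   0    0   40   40 1367] [0.4777 0.0646 0.019 ]
side [351.5 232.4] [   0    0   40   40 1389] [0.4667 0.0612 0.019 ]
scene [324.3 149.5] [   0    0   40   40 1310] [0.4749 0.1485 0.019 ]
side [335.8 254.7] [   0    0   40   40 1230] [0.4613 0.1629 0.019 ]
honey [array([0.458, 0.249, 0.025]), array([0.481, 0.213, 0.025])]
fig [array([ 0.464, -0.19 ,  0.025]), array([ 0.491, -0.236,  0.025])]
tub [array([ 0.68 , -0.016,  0.02 ]), array([ 0.679, -0.024,  0.02 ])]
bowl [array([0.675, 0.149, 0.02 ]), array([0.672, 0.15 , 0.02 ])]
```

>>> apply_moves(steps=[26,20,0,57,26,20,0,57,26,20,0,57,26,20,0,57,26,20,0,57,26,20,0,57,26,20,0,57,26,20,0,57], jaw=0)

```text
clock: 0.77
position: [0.417, -0.3514, 0.231]
ee_rot: [-0.0, 0.803, 0.595, 0.0]
contact_force: [0.6, -0.1, -0.5]
width: 0.0854
gripper_force: 0.0
```

Run:
```python
from h import *
print(get_state()['position'],get_state()['ee_rot'])
for f,n,P in(('s1','scene',[(249,197),(276,180),(301,163),(324,149)]),('d1','side',[(373,200),(363,215),(351,232),(337,252)])):
    g=cv2.cvtColor(cv2.imread(f'pics/{f}.png'),cv2.COLOR_BGR2GRAY)
    _,L,st,c=cv2.connectedComponentsWithStats((g>150).astype(np.uint8),connectivity=4)
    for u,v in P: i=L[v,u]; print(n,st[i],c[i].round(1),p2w(n,*c[i],.019).round(4))
```

```text
[ 0.41703058 -0.35141418  0.23101344] [-3.39031935e-04  8.03479568e-01  5.95332163e-01  2.89350077e-04]
scene [234 186  29  22 492] [248.3 196.8] [ 0.4866 -0.1126  0.019 ]
scene [262 170  27  20 436] [274.9 179.2] [ 0.4798 -0.0248  0.019 ]
scene [288 154  26  18 386] [300.3 162.5] [0.4733 0.0649 0.019 ]
scene [311 140  26  18 360] [323.7 148.4] [0.4704 0.1502 0.019 ]
side [362 193  23  13 236] [372.8 199. ] [ 0.4821 -0.114   0.019 ]
side [351 208  24  15 283] [362.4 215. ] [ 0.4748 -0.0252  0.019 ]
side [338 225  25  17 334] [350.2 232.9] [0.4687 0.0651 0.019 ]
side [324 243  26  18 389] [336.5 251.5] [0.4656 0.151  0.019 ]
```

>>> apply_moves(steps=[22,22,0,20,22,22,0,20,22,22,0,20,22,22,0,20,22,22,0,20,22,22,0,20,22,22,0,20,22,22,0,20])

```text
clock: 1.43
position: [0.6384, -0.1293, 0.2304]
ee_rot: [-0.0, 0.689, 0.725, 0.001]
contact_force: [0.1, 0.0, 0.0]
width: 0.0854
gripper_force: 0.0
```

>>> apply_moves(steps=[0,0,0,0,0,0,0,0])

```text
clock: 1.6
position: [0.6356, -0.1326, 0.2303]
ee_rot: [-0.001, 0.689, 0.724, -0.001]
contact_force: [0.0, 0.8, -0.2]
width: 0.0854
gripper_force: 0.0
```

Run:
```python
from h import *
c=calibration('wrist');print(get_state()['position'],c); snap('wrist','w1.png')
```

```text
[ 0.63559767 -0.13261931  0.23028921] {'fx': 293.2374057978361, 'fy': 293.2374057978361, 'cx': 321.9117850775031, 'cy': 200.8558162372827, 'k1': -0.05479787417194048, 'xyz': array([ 0.63169571, -0.05398993,  0.37249765]), 'rotation': array([ 0.98756042, -0.15537898, -0.00322004,  0.02390451])}
```

View pics/w1.png

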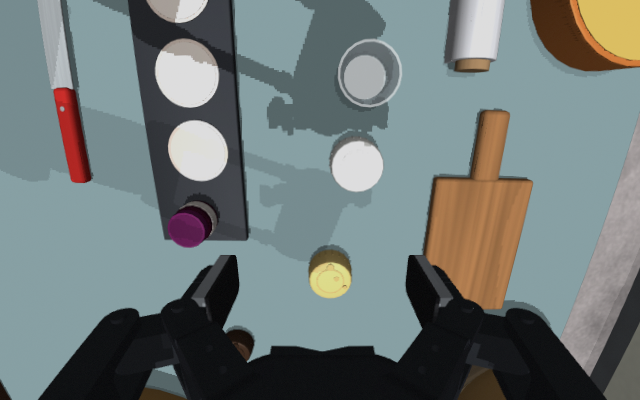

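The wrist view shows fresh at (356,165), young at (330,275), paper_1 at (197,150) and paper_2 at (187,73), with the tub at (370,73).

Run:
```python
from h import *
c=calibration('wrist'); im=cv2.imread('pics/w1.png')[:,:,::-1].copy()
for k,q,z in(('fresh',(356,165),.02),('young',(330,278),.018),('p1',(197,150),.019),('p2',(190,85),.019)):
    g=cv2.cvtColor(im,cv2.COLOR_RGB2LAB).astype(int)
    m=(np.abs(g[...,2]-128)>15) if k=='young' else (im.min(-1)>185 if k=='fresh' else im.min(-1)>125)
    _,L,st,ce=cv2.connectedComponentsWithStats(m.astype(np.uint8),connectivity=4);i=L[q[1],q[0]]
    print(k,st[i],ce[i].round(1),p2w('wrist',*ce[i],z,c).round(4),p2w('wrist',st[i][0]+st[i][2]/2-.5,st[i][1]+st[i][3]/2-.5,z,c).round(4))
```

```text
fresh [ 332  141   51   51 1971] [357.2 166.1] [ 0.6769 -0.1223  0.02  ] [ 0.6767 -0.1222  0.02  ]
young [ 309  250   42   48 1657] [329.6 274.1] [ 0.6517 -0.2756  0.018 ] [ 0.6515 -0.2747  0.018 ]
p1 [ 168  120   60   61 2872] [197.6 150.2] [ 0.4822 -0.1116  0.019 ] [ 0.4821 -0.1113  0.019 ]
p2 [ 155   39   64   69 3412] [186.5  73.1] [ 0.4754 -0.0241  0.019 ] [ 0.4754 -0.024   0.019 ]
```

>>> apply_moves(steps=[4.1,1.4,0,0,4.1,1.4,-4,0,4.1,1.4,-8,0,4.1,1.4,-12,0,4.1,1.4,-16,0,4.1,1.4,-19,0,4.1,1.4,-21.5,0,4.1,1.4,-22.6,0])

```text
clock: 2.32
position: [0.6725, -0.1207, 0.0013]
ee_rot: [-0.003, 0.691, 0.723, -0.002]
contact_force: [-0.6, -0.3, 0.3]
width: 0.0855
gripper_force: 0.0
```

>>> apply_moves(steps=[0,0,0,0,0,0,0,0,0,0,0,0,0,0,0,0,0,0,0,0,0,0,0,0], jaw=255, newtons=30)

```text
clock: 2.82
position: [0.6772, -0.1198, 0.0066]
ee_rot: [0.001, 0.69, 0.724, 0.001]
contact_force: [0.3, -0.9, -1.3]
width: 0.0623
gripper_force: 33.0
```

>>> apply_moves(steps=[0,0,4,0,0,0,8,0,-2,3,11,0,-5,6,12,0,-7.5,9.3,12,0,-10,12.5,12,0,-12.5,15.8,12,0,-15,19,12,0])

```text
clock: 3.48
position: [0.5275, 0.0688, 0.1261]
ee_rot: [0.001, 0.691, 0.723, 0.001]
contact_force: [-0.7, 1.0, -0.8]
width: 0.0623
gripper_force: 34.2
```

>>> apply_moves(steps=[-2.5,3.3,0,0,-5,6.6,0,0,-6,8.1,0,0,-6,8.1,-2,0,-6,8.1,-4,0,-6,8.1,-4,0,-6,8.1,-4,0])

```text
clock: 4.07
position: [0.468, 0.1486, 0.0852]
ee_rot: [-0.0, 0.69, 0.724, -0.001]
contact_force: [0.3, 0.2, -0.2]
width: 0.0626
gripper_force: 34.2
```

Run:
```python
from h import *
snap('wrist','w2.png')
```

```text
(no output)
```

View pics/w2.png

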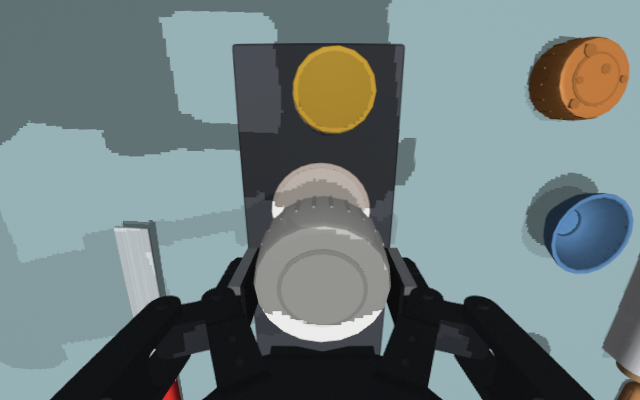

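The held cheese's top face is centred near (322,286). Paper_4's visible far edge is at (321,163), and the honey jar at (334,89) stands clear.

Run:
```python
from h import *
c=calibration('wrist');p=get_state()['position'];print(p)
print('cheese',p2w('wrist',322,286,p[2]+.0334,c),'paper',p2w('wrist',320.5,163,.019,c)-[-.002,.037,0], p2w('wrist',272,207,.019,c),p2w('wrist',369,207,.019,c))
```

```text
[0.469096   0.14853485 0.08596083]
cheese [0.46861955 0.15343299 0.11936083] paper [0.46812427 0.15130585 0.019     ] [0.43100028 0.15315392 0.019     ] [0.50423388 0.15647317 0.019     ]
```

>>> apply_moves(steps=[-0.1,-0.2,-2,0,-0.1,-0.2,-4,0,-0.1,-0.2,-5.3,0,-0.1,-0.2,-6,0,-0.1,-0.2,-6,0,-0.1,-0.2,-6,0,-0.1,-0.2,-6,0])

```text
clock: 4.7
position: [0.4689, 0.1465, 0.0264]
ee_rot: [0.001, 0.69, 0.723, 0.001]
contact_force: [-0.5, -0.2, -0.4]
width: 0.0622
gripper_force: 34.2
```

>>> apply_moves(steps=[0,0,0,0,0,0,0,0,0,0,0,0,0,0,0,0,0,0,0,0,0,0,0,0], jaw=0)

```text
clock: 5.2
position: [0.4678, 0.1465, 0.0254]
ee_rot: [0.0, 0.69, 0.724, 0.0]
contact_force: [0.6, 0.4, 0.5]
width: 0.0853
gripper_force: 0.0
```

>>> apply_moves(steps=[0,0,4,0,0,0,8,0,1,-2,11,0,2.5,-5.5,12,0,4.1,-9.2,12,0,5.7,-12.9,12,0,7.3,-16.6,12,0,9,-20.3,12,0])

```text
clock: 5.87
position: [0.5579, -0.0582, 0.1456]
ee_rot: [0.0, 0.69, 0.724, 0.0]
contact_force: [0.0, -0.0, -0.4]
width: 0.0853
gripper_force: 0.0
```

>>> apply_moves(steps=[1.6,-3.7,0,0,3.3,-7.4,0,0,4.9,-11.1,0,0,6.5,-14.8,0,0,8.2,-18.5,0,0,9.6,-21.6,0,0,9.6,-21.6,0,0,9.6,-21.6,0,0])

```text
clock: 6.53
position: [0.6537, -0.2744, 0.1441]
ee_rot: [-0.001, 0.691, 0.723, -0.0]
contact_force: [-0.2, 0.3, -0.7]
width: 0.0851
gripper_force: 0.0
```

Run:
```python
from h import *
print(get_state()['position']);snap('wrist','w3.png');snap('scene','s3.png');snap('side','d3.png')
```

```text
[ 0.65373801 -0.2743643   0.14405424]
```

View pics/w3.png

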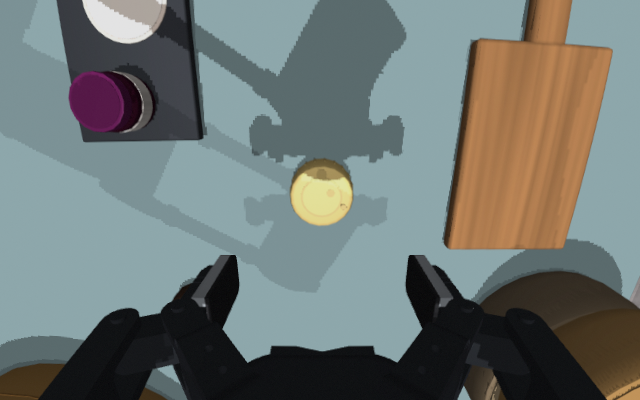

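Young is centred around (321,192), between y = 158 and 226, with nothing near the fingers.

Run:
```python
from h import *
c=calibration('wrist');print(p2w('wrist',321.5,192,.018,c),p2w('wrist',322,195,.036,c))
for f,n,q in(('s3','scene',(323,146)),('d3','side',(335,247))):
    im=cv2.imread(f'pics/{f}.png')[:,:,::-1].copy(); m=(im.min(-1)>110).astype(np.uint8)
    _,L,st,ce=cv2.connectedComponentsWithStats(m,connectivity=4);i=L[q[1],q[0]];print(n,st[i],p2w(n,*ce[i],.035)) if i else print(n,im[q[1],q[0]])
```

```text
[ 0.65231353 -0.27021272  0.018     ] [ 0.65267836 -0.26779728  0.036     ]
scene [311 132  25  26 458] [0.46579459 0.14975243 0.035     ]
side [     0      0    640    400 118231] [0.40653429 0.17595268 0.035     ]
```

>>> apply_moves(steps=[-0.1,0.5,-4,0,-0.1,0.5,-8,0,-0.1,0.5,-11,0,-0.1,0.5,-13,0,-0.1,0.5,-13.8,0,-0.1,0.5,-13.8,0,-0.1,0.5,-13.8,0])

```text
clock: 7.27
position: [0.6533, -0.2669, 0.0084]
ee_rot: [0.001, 0.69, 0.724, 0.0]
contact_force: [0.8, -1.2, 0.8]
width: 0.0851
gripper_force: 0.0
```

>>> apply_moves(steps=[0,0,0,0,0,0,0,0,0,0,0,0,0,0,0,0,0,0,0,0,0,0,0,0], jaw=255, newtons=30)

```text
clock: 7.77
position: [0.654, -0.268, 0.0101]
ee_rot: [0.002, 0.69, 0.723, 0.001]
contact_force: [0.5, 1.7, 5.7]
width: 0.0585
gripper_force: 31.7
```

>>> apply_moves(steps=[0,0,4,0,0,0,8,0,-1,2,11,0,-2.5,5,12,0,-4.3,8.6,12,0,-6,12.2,12,0,-8,15.8,12,0,-10,19.4,12,0])

```text
clock: 8.43
position: [0.552, -0.0722, 0.1284]
ee_rot: [0.001, 0.691, 0.723, 0.001]
contact_force: [0.1, 1.0, 0.5]
width: 0.0583
gripper_force: 33.3
```

>>> apply_moves(steps=[-2,3.5,0,0,-4,7,0,0,-6,10.5,0,0,-8.4,13.8,0,0,-8.4,13.8,-2,0,-8.4,13.8,-4,0,-8.4,13.8,-4,0,-8.4,13.8,-4,0])

```text
clock: 9.1
position: [0.4683, 0.0646, 0.0876]
ee_rot: [-0.0, 0.69, 0.724, -0.0]
contact_force: [-0.7, -0.1, -1.0]
width: 0.0581
gripper_force: 33.3
```

Run:
```python
from h import *
print(get_state()['position']);snap('wrist','w4.png')
```

```text
[0.46833591 0.06456953 0.08756565]
```

View pics/w4.png

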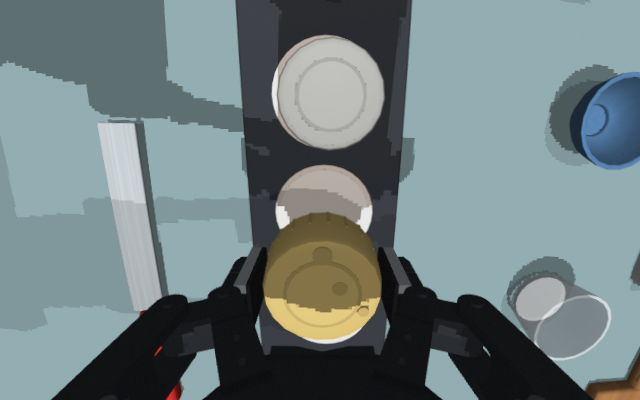

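Fresh's top face is centred at about (331,93) on paper_4. The held young cheese's top is about (322,292), and paper_3's far edge is at (322,165).

Run:
```python
from h import *
c=calibration('wrist')
print('fresh',p2w('wrist',331,93,.058,c),p2w('wrist',331,93,.059,c))
print('young',p2w('wrist',322,292,.115,c),'paper',p2w('wrist',322.5,165,.019,c)-[-.002,.037,0],p2w('wrist',275,215,.019,c),p2w('wrist',373,215,.019,c))
print(p2w('wrist',272.5,93,.019,c))
```

```text
fresh [0.4703562  0.15054004 0.058     ] [0.47032663 0.15049596 0.059     ]
young [0.46926694 0.06150344 0.115     ] paper [0.4700133  0.06526136 0.019     ] [0.43325094 0.06173381 0.019     ] [0.50871791 0.06510452 0.019     ]
[0.43162827 0.15054757 0.019     ]
```

>>> apply_moves(steps=[0.1,0.3,-2,0,0.1,0.3,-4,0,0.1,0.3,-5.2,0,0.1,0.3,-5.9,0,0.1,0.3,-5.9,0,0.1,0.3,-5.9,0,0.1,0.3,-5.9,0])

```text
clock: 9.73
position: [0.471, 0.0672, 0.0292]
ee_rot: [0.001, 0.691, 0.723, 0.001]
contact_force: [-0.5, -0.0, 1.3]
width: 0.0583
gripper_force: 33.8
```

>>> apply_moves(steps=[0,0,0,0,0,0,0,0,0,0,0,0,0,0,0,0,0,0,0,0,0,0,0,0], jaw=0)

```text
clock: 10.23
position: [0.4698, 0.0675, 0.0284]
ee_rot: [0.0, 0.69, 0.724, 0.0]
contact_force: [-0.1, -0.4, 0.5]
width: 0.0853
gripper_force: 0.0
```

>>> apply_moves(steps=[0,0,4,0,0,0,8,0,2,2,11,0,5,5,12,0,8,8,12,0,11,11,12,0,14,14,12,0,16.8,17,12,0])

```text
clock: 10.9
position: [0.6365, 0.2363, 0.1483]
ee_rot: [0.0, 0.69, 0.723, 0.0]
contact_force: [1.2, 0.3, 0.4]
width: 0.085
gripper_force: 0.0
```

>>> apply_moves(steps=[0,1,0,0,0,1,0,0,0,1,0,0])

```text
clock: 11.15
position: [0.6342, 0.2448, 0.1474]
ee_rot: [-0.0, 0.69, 0.724, -0.001]
contact_force: [-1.2, -1.1, -0.7]
width: 0.0854
gripper_force: 0.0
```

Run:
```python
from h import *
print(get_state()['position']);snap('wrist','w5.png')
```

```text
[0.63421275 0.24479494 0.14736468]
```

View pics/w5.png

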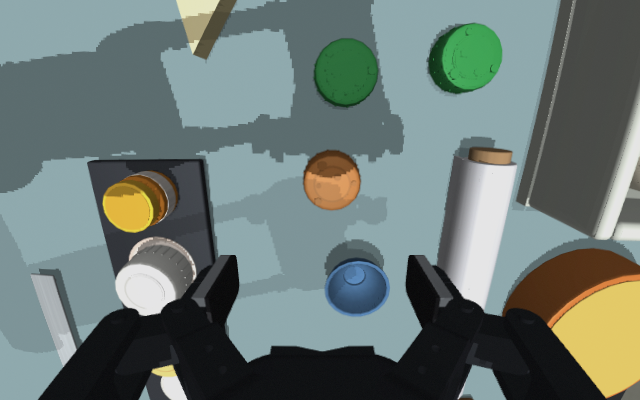

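Dry is centred at (332,180), with no neighbour along the closing line; the greens (346,72) and (465,58) are clear of it.

Run:
```python
from h import *
c=calibration('wrist');print(get_state()['position'],p2w('wrist',332,180,.016,c),p2w('wrist',332,183,.032,c))
```

```text
[0.63396888 0.24400614 0.14777407] [0.64271395 0.25560652 0.016     ] [0.6421448  0.25674211 0.032     ]
```

>>> apply_moves(steps=[0.8,1.2,-3.5,0,0.8,1.2,-7.5,0,0.8,1.2,-11,0,0.8,1.2,-13,0,0.8,1.2,-14.1,0,0.8,1.2,-14.1,0,0.8,1.2,-14.1,0])

```text
clock: 11.78
position: [0.6435, 0.256, 0.0082]
ee_rot: [0.0, 0.691, 0.723, 0.0]
contact_force: [0.1, 0.7, 0.4]
width: 0.0852
gripper_force: 0.0
```

>>> apply_moves(steps=[0,0,0,0,0,0,0,0,0,0,0,0,0,0,0,0,0,0,0,0,0,0,0,0,0,0,0,0], jaw=255, newtons=30)

```text
clock: 12.37
position: [0.6445, 0.2571, 0.0099]
ee_rot: [0.001, 0.69, 0.724, 0.001]
contact_force: [-0.5, -0.7, 5.5]
width: 0.0528
gripper_force: 31.5
```

>>> apply_moves(steps=[0,0,4,0,0,0,8,0,-1,-2,11,0,-3,-5,12,0,-5,-8.5,12,0,-7,-12,12,0,-9,-15.5,12,0,-11,-19,12,0])

```text
clock: 13.03
position: [0.5323, 0.0657, 0.1282]
ee_rot: [0.001, 0.69, 0.724, 0.001]
contact_force: [-0.2, -0.2, -1.0]
width: 0.0528
gripper_force: 32.5
```

>>> apply_moves(steps=[-2,-3.5,0,0,-4,-7,0,0,-5.9,-9.1,0,0,-5.9,-9.1,-2,0,-5.9,-9.1,-4,0,-5.9,-9.1,-4,0,-5.9,-9.1,-4,0])

```text
clock: 13.62
position: [0.4738, -0.024, 0.0874]
ee_rot: [-0.0, 0.69, 0.723, -0.0]
contact_force: [0.1, 0.7, -0.9]
width: 0.0531
gripper_force: 32.5
```

Run:
```python
from h import *
print(get_state()['position']);snap('wrist','w6.png')
```

```text
[ 0.47377051 -0.02404374  0.08737551]
```

View pics/w6.png

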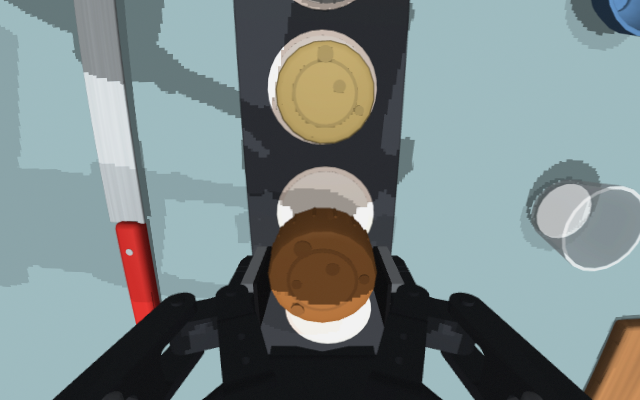

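Young's top face is centred at about (325,92) on paper_3. The held dry cheese's top is about (322,278), and paper_2 runs from (325,167) to (328,343).

Run:
```python
from h import *
c=calibration('wrist'); f=lambda u,v,z:p2w('wrist',u,v,z,c).round(4)
print('young',f(325,92,.054),'p3 left',f(268,90,.019))
print('dry',f(322,278,.111),'paper',(f(325,167,.019)+f(328,343,.019))/2,f(325,167,.019),f(277,213,.019),f(374,213,.019))
```

```text
young [0.4724 0.0627 0.054 ] p3 left [0.4339 0.064  0.019 ]
dry [ 0.4745 -0.0218  0.111 ] paper [ 0.48065 -0.0684   0.019  ] [0.4753 0.0125 0.019 ] [ 0.4402 -0.0249  0.019 ] [ 0.5147 -0.0215  0.019 ]
```

>>> apply_moves(steps=[0.2,-0.2,-2,0,0.2,-0.2,-4,0,0.2,-0.2,-5.2,0,0.2,-0.2,-5.9,0,0.2,-0.2,-5.9,0,0.2,-0.2,-5.9,0,0.2,-0.2,-5.9,0])

```text
clock: 14.25
position: [0.4774, -0.0261, 0.0293]
ee_rot: [0.001, 0.69, 0.724, 0.001]
contact_force: [-0.6, -0.4, -0.8]
width: 0.0531
gripper_force: 32.9
```

>>> apply_moves(steps=[0,0,0,0,0,0,0,0,0,0,0,0,0,0,0,0,0,0,0,0,0,0,0,0], jaw=0)

```text
clock: 14.75
position: [0.4763, -0.0261, 0.0284]
ee_rot: [0.0, 0.69, 0.723, 0.0]
contact_force: [-0.5, 0.7, 0.3]
width: 0.0858
gripper_force: 0.0
```

>>> apply_moves(steps=[0,0,4,0,0,0,8,0,0,-2,11.5,0,0.6,-6,12,0,1.2,-10,12,0,1.8,-14,12,0,2.4,-18,12,0,3,-22,12,0])

```text
clock: 15.42
position: [0.5062, -0.2479, 0.1486]
ee_rot: [0.0, 0.69, 0.723, 0.0]
contact_force: [0.4, 0.1, 0.1]
width: 0.0853
gripper_force: 0.0
```

>>> apply_moves(steps=[0.4,-4,0,0,0.8,-8,0,0,1,-12,0,0,1,-15.5,0,0,1,-16.8,0,0,1,-16.8,0,0,1,-16.8,0,0])

```text
clock: 16.0
position: [0.5158, -0.4138, 0.1476]
ee_rot: [-0.001, 0.691, 0.723, 0.0]
contact_force: [0.3, 1.1, -0.6]
width: 0.0853
gripper_force: 0.0
```

Run:
```python
from h import *
print(get_state()['position']);snap('wrist','w7.png')
```

```text
[ 0.51579772 -0.41379259  0.14759974]
```

View pics/w7.png

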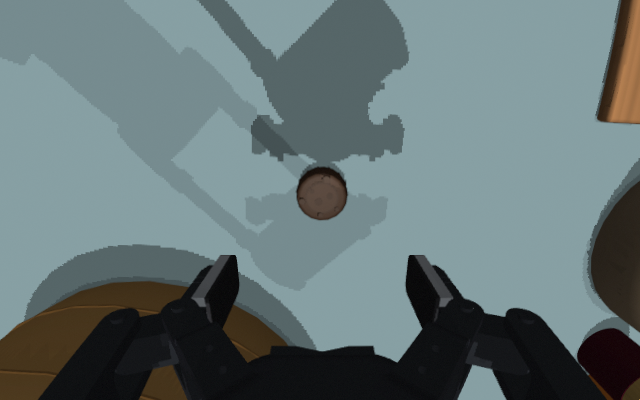

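Aged is centred at (322,193). The big wheel's top rim runs through (130,281) to (310,360), so I'm checking its clearance.

Run:
```python
from h import *
c=calibration('wrist'); f=lambda u,v,z:p2w('wrist',u,v,z,c).round(4)
print(get_state()['position'],'aged',f(322,193,.014),f(322,194.5,.028))
for z in(.08,.12,.15): print(z,[f(*q,z)[:2] for q in((130,281),(250,315),(310,365))])
print('base edge scene',[p2w('scene',*q,0).round(3)[:2] for q in((70,262),(55,310),(45,335))],'side base',[p2w('side',*q,0).round(3)[:2] for q in((428,118),(450,138),(490,150))])
```

```text
[ 0.51591374 -0.41272374  0.14781999] aged [ 0.5159 -0.4147  0.014 ] [ 0.5157 -0.412   0.028 ]
0.08 [array([ 0.3551, -0.4807]), array([ 0.4573, -0.5088]), array([ 0.5114, -0.5635])]
0.12 [array([ 0.385 , -0.4529]), array([ 0.4677, -0.4757]), array([ 0.5115, -0.5199])]
0.15 [array([ 0.4074, -0.432 ]), array([ 0.4756, -0.4508]), array([ 0.5116, -0.4872])]
base edge scene [array([ 0.374, -0.543]), array([ 0.475, -0.613]), array([ 0.518, -0.649])] side base [array([ 0.536, -0.799]), array([ 0.399, -0.665]), array([ 0.24 , -0.645])]
```

>>> apply_moves(steps=[0,0,-3.5,0,0,0,-7,0,0,0,-10,0,0,0,-12,0,0,0,-13,0,0,0,-13.9,0,0,0,-14.1,0,0,0,-14.1,0])

```text
clock: 16.72
position: [0.5168, -0.4137, 0.0079]
ee_rot: [0.0, 0.69, 0.724, 0.0]
contact_force: [0.1, -0.2, 0.4]
width: 0.0857
gripper_force: 0.0
```

>>> apply_moves(steps=[0,0,0,0,0,0,0,0,0,0,0,0,0,0,0,0,0,0,0,0,0,0,0,0,0,0,0,0], jaw=255, newtons=30)

```text
clock: 17.3
position: [0.5169, -0.4147, 0.0088]
ee_rot: [0.001, 0.69, 0.723, 0.0]
contact_force: [-0.2, 0.0, 6.1]
width: 0.0478
gripper_force: 31.1
```

>>> apply_moves(steps=[0,0,4,0,0,0,8,0,0,1,11.5,0,-0.4,4,12,0,-0.8,8,12,0,-1.3,12,12,0,-1.7,16,12,0,-2.2,20,12,0])

```text
clock: 17.97
position: [0.4938, -0.2125, 0.1275]
ee_rot: [0.0, 0.691, 0.723, 0.0]
contact_force: [0.9, 1.2, 0.1]
width: 0.0479
gripper_force: 31.9
```

>>> apply_moves(steps=[-0.4,4,0,0,-0.8,8,0,0,-1.2,10.2,0,0,-1.2,10.2,-2,0,-1.2,10.2,-4,0,-1.2,10.2,-4,0,-1.2,10.2,-4,0])

```text
clock: 18.55
position: [0.4815, -0.1117, 0.0869]
ee_rot: [-0.001, 0.69, 0.724, -0.0]
contact_force: [0.8, -0.5, -0.9]
width: 0.048
gripper_force: 31.9
```

Run:
```python
from h import *
print(get_state()['position']);snap('wrist','w8.png')
```

```text
[ 0.48152113 -0.11171807  0.0868618 ]
```

View pics/w8.png

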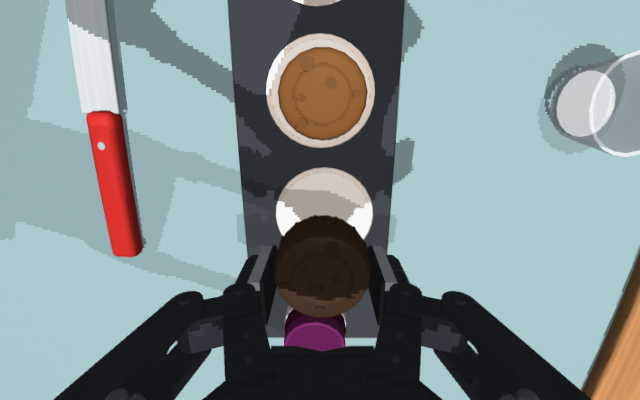

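Dry sits well centred on paper_2 at (322,93). The held aged cheese's top is about (323,277), and paper_1's far edge is at (324,167).

Run:
```python
from h import *
c=calibration('wrist'); f=lambda u,v,z:p2w('wrist',u,v,z,c).round(4)
print('dry',f(322.5,93,.050),'p2',f(320.5,90,.019),'aged',f(323,277,.107),'paper top',f(324,167,.019),f(276,213,.019),f(373,213,.019))
```

```text
dry [ 0.4787 -0.026   0.05  ] p2 [ 0.4773 -0.0228  0.019 ] aged [ 0.4827 -0.1118  0.107 ] paper top [ 0.4822 -0.0757  0.019 ] [ 0.4471 -0.113   0.019 ] [ 0.5215 -0.1097  0.019 ]
```

>>> apply_moves(steps=[0.1,-0.1,-2,0,0.1,-0.1,-4,0,0.1,-0.1,-5.2,0,0.1,-0.1,-5.9,0,0.1,-0.1,-5.9,0,0.1,-0.1,-5.9,0,0.1,-0.1,-5.9,0])

```text
clock: 19.18
position: [0.4844, -0.1137, 0.0294]
ee_rot: [0.001, 0.69, 0.723, 0.0]
contact_force: [0.7, -0.0, -0.5]
width: 0.0478
gripper_force: 31.9
```

>>> apply_moves(steps=[0,0,0,0,0,0,0,0,0,0,0,0,0,0,0,0,0,0,0,0,0,0,0,0], jaw=0)

```text
clock: 19.68
position: [0.4834, -0.1131, 0.0284]
ee_rot: [0.0, 0.69, 0.724, 0.0]
contact_force: [0.0, -0.8, 0.1]
width: 0.0852
gripper_force: 0.0
```

>>> apply_moves(steps=[0,0,3,0,0,0,6,0,0,0,10,0,0,0,14,0,0,0,18,0,0,-4,20,0,0,-7,22,0,0,-7,22,0])

```text
clock: 20.35
position: [0.4861, -0.1894, 0.2531]
ee_rot: [0.006, 0.691, 0.722, -0.0]
contact_force: [0.5, -0.6, 0.0]
width: 0.0855
gripper_force: 0.0
```

>>> apply_moves(steps=[0,0,0,0,0,0,0,0])

```text
clock: 20.52
position: [0.4827, -0.1825, 0.2476]
ee_rot: [-0.001, 0.691, 0.723, 0.0]
contact_force: [0.1, -0.5, 0.1]
width: 0.0852
gripper_force: 0.0
```

Run:
```python
from h import *
print(get_state()['position']);snap('wrist','w9.png');snap('side','d9.png')
```

```text
[ 0.48266093 -0.18249737  0.24757679]
```

View pics/w9.png

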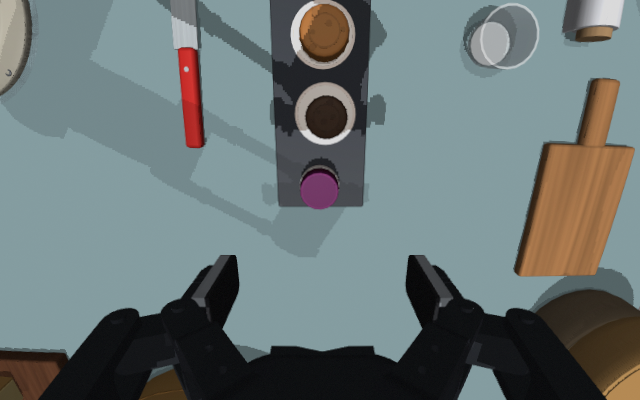

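Aged stands at (326,117) on paper_1 (centre about (325,112)), and the fig jar is upright at (320,187). Next I'm measuring the offsets.

Run:
```python
from h import *
c=calibration('wrist'); f=lambda u,v,z:p2w('wrist',u,v,z,c).round(4)
print('aged',f(326,119,.046),'p1',f(325,112.5,.019),'dry',f(324,30,.05),'p2',f(323,33,.019))
cv2.imwrite('pics/d9c.png',cv2.resize(cv2.imread('pics/d9.png')[160:300,280:440],None,fx=4,fy=4,interpolation=cv2.INTER_CUBIC))
```

```text
aged [ 0.4835 -0.1159  0.046 ] p1 [ 0.4823 -0.1092  0.019 ] dry [ 0.4768 -0.0254  0.05  ] p2 [ 0.4757 -0.0215  0.019 ]
```

View pics/d9c.png

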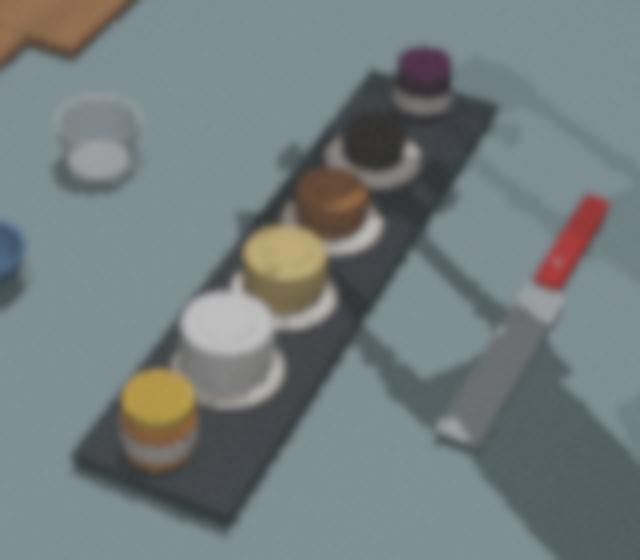

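Run:
```python
from h import *
c=calibration('wrist'); im=cv2.imread('pics/w9.png')[:,:,::-1].copy()
m=(im.min(-1)>105).astype(np.uint8)*255; m[:, :285]=0; m[:,365:]=0
for n,r in(('p1',(75,152)),('p2',(0,75))):
    k=m.copy();k[:r[0]]=0;k[r[1]:]=0
    cs=max(cv2.findContours(k,cv2.RETR_EXTERNAL,cv2.CHAIN_APPROX_NONE)[0],key=cv2.contourArea);h=cv2.convexHull(cs);e=cv2.fitEllipse(h)
    print(n,e,cv2.boundingRect(h),p2w('wrist',*e[0],.019,c))
cv2.imwrite('pics/w9c.png',cv2.resize(cv2.imread('pics/w9.png')[0:150,270:380],None,fx=4,fy=4,interpolation=cv2.INTER_NEAREST))
```

```text
p1 ((324.7011413574219, 113.40266418457031), (60.0466423034668, 63.02607727050781), 0.3748021721839905) (295, 82, 60, 63) [ 0.48194396 -0.1103083   0.019     ]
p2 ((322.2186279296875, 33.565093994140625), (64.65381622314453, 69.96522521972656), 179.48812866210938) (290, 0, 65, 69) [ 0.47479605 -0.02210455  0.019     ]
```

View pics/w9c.png

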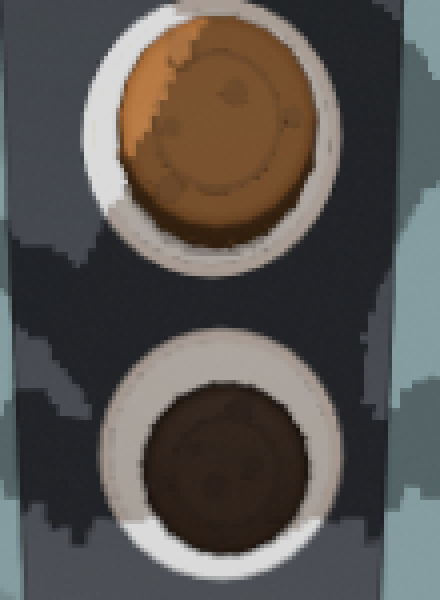

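Aged sits about 4 mm off towards −y, so I'll re-grip and nudge it.

>>> apply_moves(steps=[0,3,-2,0,0,7,-4,0,0,7,-8,0,0,7,-12,0,0,7,-16,0,0,7,-19,0,0,7,-21,0,0,7,-22,0])

```text
clock: 21.28
position: [0.48, -0.1107, 0.0245]
ee_rot: [-0.004, 0.69, 0.724, -0.001]
contact_force: [1.1, -1.2, 0.0]
width: 0.0851
gripper_force: 0.0
```

>>> apply_moves(steps=[0,0,0,0,0,0,0,0,0,0,0,0,0,0,0,0,0,0,0,0,0,0,0,0,0,0,0,0], jaw=255)

```text
clock: 21.87
position: [0.4839, -0.1132, 0.0292]
ee_rot: [0.001, 0.69, 0.723, 0.0]
contact_force: [-1.1, 1.1, 3.6]
width: 0.0474
gripper_force: 31.4
```

>>> apply_moves(steps=[0,0,0.5,0,-0.15,0.35,0.5,0,-0.15,0.35,0.5,0,-0.15,0.35,0.1,0,-0.15,0.35,0.1,0,-0.15,0.35,0.1,0])

```text
clock: 22.37
position: [0.482, -0.1096, 0.0293]
ee_rot: [0.0, 0.69, 0.723, 0.0]
contact_force: [0.3, -0.2, 1.1]
width: 0.0477
gripper_force: 31.4
```

>>> apply_moves(steps=[0,0,0,0,0,0,0,0,0,0,0,0,0,0,0,0,0,0,0,0,0,0,0,0], jaw=0)

```text
clock: 22.87
position: [0.4818, -0.1096, 0.0292]
ee_rot: [-0.0, 0.69, 0.723, -0.0]
contact_force: [-0.4, 0.9, -0.5]
width: 0.085
gripper_force: 0.0
```

>>> apply_moves(steps=[0,0,3,0,0,0,6,0,0,0,10,0,0,0,14,0,0,0,18,0,0,4,20,0,0,5,22,0,0,5,22,0])

```text
clock: 23.53
position: [0.4838, -0.0579, 0.254]
ee_rot: [0.003, 0.69, 0.724, 0.003]
contact_force: [0.5, 0.1, 0.4]
width: 0.0856
gripper_force: 0.0
```

>>> apply_moves(steps=[0,0,0,0,0,0,0,0])

```text
clock: 23.7
position: [0.4812, -0.0598, 0.2485]
ee_rot: [-0.0, 0.69, 0.724, -0.001]
contact_force: [0.3, 0.3, -0.3]
width: 0.0854
gripper_force: 0.0
```

Run:
```python
from h import *
print(get_state()['position'],calibration('wrist')['xyz']);snap('wrist','w10.png')
cv2.imwrite('pics/w10c.png',cv2.resize(cv2.imread('pics/w10.png')[0:270,230:430],None,fx=2.2,fy=2.2,interpolation=cv2.INTER_NEAREST))
```

```text
[ 0.48119954 -0.05979123  0.2484701 ] [0.47741921 0.01887208 0.39066212]
```

View pics/w10c.png

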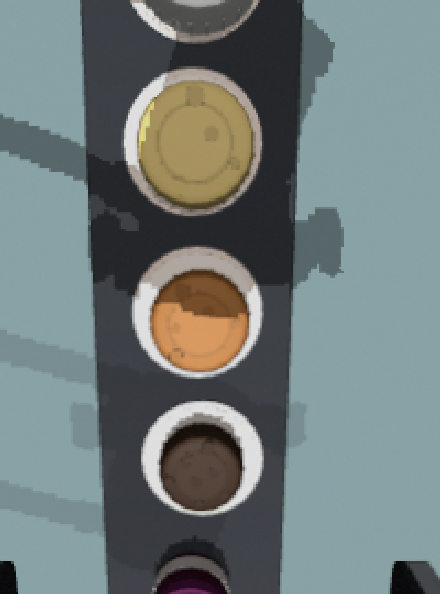

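Aged is now within about 2 mm of centre. Dry and young are about 3–4 mm towards −y, so I'll nudge them the same way.

>>> apply_moves(steps=[-0.5,3.4,0,0,-0.5,3.4,-4,0,-0.5,3.4,-8,0,-0.5,3.4,-12,0,-0.5,3.4,-16,0,-0.5,3.4,-19,0,-0.5,3.4,-21,0,-0.5,3.4,-22,0])

```text
clock: 24.42
position: [0.4731, -0.0257, 0.0249]
ee_rot: [-0.004, 0.691, 0.723, -0.003]
contact_force: [-0.3, 0.3, 0.5]
width: 0.0856
gripper_force: 0.0
```

>>> apply_moves(steps=[0,0,0,0,0,0,0,0,0,0,0,0,0,0,0,0,0,0,0,0,0,0,0,0,0,0,0,0], jaw=255)

```text
clock: 25.0
position: [0.4771, -0.0256, 0.0298]
ee_rot: [0.001, 0.69, 0.724, 0.0]
contact_force: [-0.3, 0.5, -0.5]
width: 0.0528
gripper_force: 31.5
```

>>> apply_moves(steps=[0,0,0.5,0,-0.1,0.3,0.5,0,-0.1,0.3,0.5,0,-0.1,0.3,0.1,0,-0.1,0.3,0.1,0,-0.1,0.3,0.1,0])

```text
clock: 25.5
position: [0.4755, -0.0225, 0.03]
ee_rot: [-0.0, 0.69, 0.724, -0.0]
contact_force: [-0.5, 0.2, -0.5]
width: 0.0528
gripper_force: 31.6
```

>>> apply_moves(steps=[0,0,0,0,0,0,0,0,0,0,0,0,0,0,0,0,0,0,0,0,0,0,0,0], jaw=0)

```text
clock: 26.0
position: [0.4759, -0.0226, 0.0304]
ee_rot: [0.0, 0.69, 0.723, 0.0]
contact_force: [-1.0, -0.3, -0.2]
width: 0.0858
gripper_force: 0.0
```

>>> apply_moves(steps=[0,0,3,0,0,0,6,0,0,0,10,0,-0.3,4,10,0,-0.5,8,10,0,-0.5,9,10,0,-0.5,9,10,0,-0.5,9,10,0])

```text
clock: 26.67
position: [0.4706, 0.0675, 0.1302]
ee_rot: [0.0, 0.69, 0.724, -0.0]
contact_force: [0.1, -0.1, -0.7]
width: 0.0853
gripper_force: 0.0
```

Now over young: descend, grip and nudge it.

>>> apply_moves(steps=[0,0,-4,0,0,0,-7,0,0,0,-9,0,0,0,-10.1,0,0,0,-10.1,0,0,0,-10.1,0])

```text
clock: 27.17
position: [0.4706, 0.0662, 0.0287]
ee_rot: [-0.001, 0.691, 0.723, -0.001]
contact_force: [0.8, -0.5, -0.0]
width: 0.0854
gripper_force: 0.0
```

>>> apply_moves(steps=[0,0,0,0,0,0,0,0,0,0,0,0,0,0,0,0,0,0,0,0,0,0,0,0,0,0,0,0], jaw=255)

```text
clock: 27.75
position: [0.4718, 0.067, 0.0308]
ee_rot: [0.001, 0.69, 0.724, 0.001]
contact_force: [-1.4, -1.5, 6.1]
width: 0.0579
gripper_force: 31.5
```

>>> apply_moves(steps=[0,0,0.5,0,-0.15,0.4,0.5,0,-0.15,0.4,0.5,0,-0.15,0.4,0.1,0,-0.15,0.4,0.1,0,-0.15,0.4,0.1,0])

```text
clock: 28.25
position: [0.4697, 0.0717, 0.0308]
ee_rot: [0.0, 0.69, 0.724, 0.0]
contact_force: [-0.4, 0.8, 7.3]
width: 0.0582
gripper_force: 33.7
```

>>> apply_moves(steps=[0,0,0,0,0,0,0,0,0,0,0,0,0,0,0,0,0,0,0,0,0,0,0,0], jaw=0)

```text
clock: 28.75
position: [0.4692, 0.0714, 0.0302]
ee_rot: [-0.0, 0.69, 0.723, -0.0]
contact_force: [-0.1, 0.4, -0.4]
width: 0.0852
gripper_force: 0.0
```

>>> apply_moves(steps=[0,0,3,0,0,0,6,0,0,0,10,0,0,0,14,0,0,0,18,0,0,-3,20,0,0,-5,22,0,0,-5,22,0])

```text
clock: 29.42
position: [0.4719, 0.0184, 0.2547]
ee_rot: [0.005, 0.691, 0.723, 0.002]
contact_force: [0.5, -0.2, 0.3]
width: 0.0852
gripper_force: 0.0
```

>>> apply_moves(steps=[0,0,0,0,0,0,0,0])

```text
clock: 29.58
position: [0.4685, 0.0219, 0.2494]
ee_rot: [-0.001, 0.691, 0.723, -0.0]
contact_force: [-0.6, -0.8, -0.8]
width: 0.0855
gripper_force: 0.0
```

Run:
```python
from h import *
print(get_state()['position'],calibration('wrist')['xyz']);snap('wrist','w11.png')
cv2.imwrite('pics/w11c.png',cv2.resize(cv2.imread('pics/w11.png')[0:270,230:430],None,fx=2.2,fy=2.2,interpolation=cv2.INTER_NEAREST))
```

```text
[0.46853662 0.02185134 0.24938097] [0.46485633 0.10035033 0.39166885]
```

View pics/w11c.png

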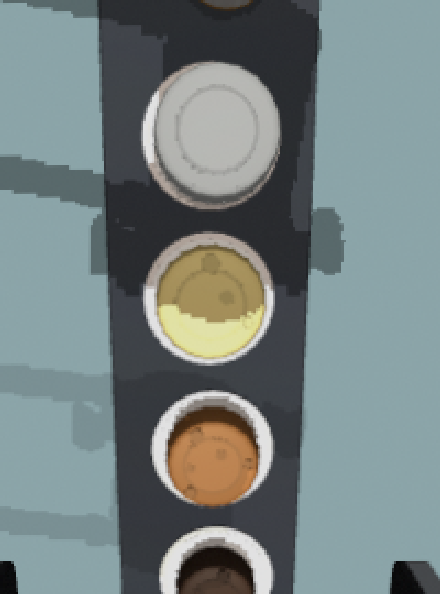

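The crop shows fresh (217,132), young (210,300), dry (212,455) and aged (215,580), each upright and near-centred on its paper in the right order. Handing in.

```bash
python3 -c "
from rig import *
print(sign_off())"
```

```text
the job is handed in; nothing more can be done
None
```

All four cheeses stand upright on their papers, within about 3 mm of centre by the camera views, in age order from fresh (honey jar) to aged (fig jam jar); the jars were never touched, and the job was handed in at about 30 s.

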